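# Roll the film roll into its cradle

### The job

With the fingers, push the short roll of wrapping film from the side so that it rolls along the worktop, up the ramp and over the crest into the V of the metal cradle, and leave it seated at rest in the V, parallel to it, with no film overhanging either end of the cradle. Roll it calmly; do not lift, carry or fling it or force it up the back wall, and leave the things around it where they are.

Things in the scene. Friction and masses are not known exactly. Their poses are not given: they have to be found in the camera images.
- film: Short round roll of white film: 60 mm diameter, film 120 mm long, brown board core 38 mm diameter sticking out 8 mm at each end; 0.35 kg. Origin at mid-length on its axis, 30 mm above the worktop. Own x = the roll's axis; z is up at the start and turns with it. Smooth (friction about 0.4); pushed slowly from the side it rolls straight, square to its axis, even if pushed off-centre; stops within 2 cm.
- cradle: Fixed sheet-metal V cradle, 230 mm wide, no side walls. Origin on the worktop under the bottom of the V, mid-width. Own y runs along the V; own x points from ramp to back wall, the way the roll travels. Along x: ramp from 0 high at x = -72 mm to the crest; V bottom 1.5 mm high at x = 0; back wall at 50 degrees to 34 mm high at x = 27; rear foot to x = 48.
- cradle_crest (a point): Top of the crest between ramp and V, mid-width: 11 mm high, at cradle x = -26 mm. From here the V's front face falls at 20 degrees to the V's bottom; a roll past the crest drops into the V by itself; a skew roll pushed against the ramp squares up to it.
- cradle_seat (a point): Where the middle of the seated roll lies: cradle x = -9.4 mm, y = 0, 37 mm above the worktop, with the roll's axis parallel to cradle y.
- tin_1: Bystander: flat oval tin, 63x105x24 mm, beside the work; origin under its centre. Leave it where it is.
- tape_roll: Bystander: flat roll of tape, 62x62x19 mm, beside the work; origin under its centre. Leave it where it is.
- bottle_2: Bystander: small dropper bottle, 33x34x102 mm, beside the work; origin under its centre. Leave it where it is.
- mug_1: Bystander: spotted mug, 82x114x91 mm, beside the work; origin under its centre. Leave it where it is.
- stapler: Bystander: stapler, 136x34x39 mm, beside the work; origin under its centre. Leave it where it is.
- jar_2: Bystander: round glass jar with a lid, 75x75x92 mm, beside the work; origin under its centre. Leave it where it is.
- cheese_portion3: Bystander: wrapped wedge of cheese, 58x111x44 mm, behind the roll, beside the work; origin under its centre. Leave it where it is.
Mind the look-alikes: they are no part of the job. Leave any yellow look-alike of the film alone.

How it is judged (in metres and radians):
On the way, in this order (a step that is already met when the one before it is completed fails the run):
1. the roll has turned at least about a quarter turn while rolling on the worktop before the cradle (angle between film's own z axis and vertical above 1.1 rad and x of film in the frame of cradle below -0.075 m).
2. the roll is on the cradle's ramp, resting on it (x of film in the frame of cradle between -0.066 and -0.024 m and contact force between film and cradle above 0.2 N).
At the end, for the whole second after the job is handed in: The roll lies at rest in the V: its axis within 5 mm of the seated position across the V and within 4 mm of the seated height, parallel to the V within 0.06 rad, its middle within 55 mm of the cradle's middle along the V (so that no film overhangs), carried by the cradle (x of film in the frame of cradle between -0.0145 and -0.0045 m and y of film in the frame of cradle between -0.055 and 0.055 m and height (world z) of film between 0.033 and 0.041 m and angle between the x axis of film and the y axis of cradle, either way round below 0.06 rad and linear speed of film below 0.01 m/s and contact force between film and cradle above 0.5 N); the robot touches nothing.
It fails at once if the roll is lifted off the worktop before the ramp (x of film in the frame of cradle below -0.08 m and height (world z) of film above 0.042 m).
It fails at once if the roll is lifted or forced up out of the cradle (height (world z) of film above 0.049 m).
It fails at once if the roll is flung (faster than 0.5 m/s) (linear speed of film above 0.5 m/s).
It fails at once if one of the bystanders is moved by more than 20 mm (distance of any of tin_1, tape_roll, bottle_2, mug_1, stapler, jar_2, cheese_portion3 from where it was at the start of the episode above 0.02 m).
It also fails if it takes over 48 s, if anything falls off the work surface, if the arm or the gripper's body presses on something with over 40 N, if the wrist force passes 120 N, or if a joint passes its speed limit or range.

### The arm

A 6-joint arm with a two-finger parallel gripper is mounted at the origin on a cart in front of the work surface, level with it; the furniture and walls round the work are solid. World frame = base frame: x ahead of the robot, y to its left, z up, the work surface at z = 0. Lengths are in mm, angles in degrees, forces in N, time in s.
With the tool pointing down it reaches from about 300 to 850 mm from the base axis. Payload 4.2 kg.
Tool frame: the origin (TCP) lies at the very end of the fingers, on their centre line; the grasp point (between the pads) lies 19 mm behind it; z points along the fingers, y is the line along which they close (so a half turn about z gives the same grasp; the last joint's range is limited). The gripper opens to 91 mm and grips with 3 to 60 N. Pads are 32 mm wide; open, the fingers measure 118 mm over their backs; the gripper's body (76 mm by 178 mm) begins 60 mm behind the grasp point.
Start: joints at [-69.614, 18.312, 89.639, -0, 72.044, -1.146], TCP at [211.039, -534.889, 213.976] pointing down, gripper open.
Joint ranges: [-177.97, 177.97], [-48.28, 115.42], [12.27, 149.76], [-77.06, 257.06], [2.81, 150.46], [-146.56, 146.56]. Speed limits (degrees/s): [147.25, 147.25, 180, 180, 180, 180].

### API

Orientations are given as [roll, pitch, yaw] about the fixed x, y, z axes, in that order (R = Rz(yaw) Ry(pitch) Rx(roll)).
In Python, from workcell import * gives the robot as it stands.
- The arm moves only by the tool move_arm, never from a script. Its argument "motion" is a list of rows, each a list of 3 entries, a list of its own where there are three numbers: the finger opening in mm, from 0 to 91.2, then the shift along the world's x, y, z in units of 25 mm (1.0 is 25 mm), then the turn, a rotation vector about the world's x, y, z in units of 4 degrees (1.0 is 4 degrees). In form: [[grip, [x, y, z], [ax, ay, az]], ...]. A call has 1 to 20 rows; each row shifts and turns the commanded pose from where the row before left it; what a row does not reach is not made up. A row lasts 1/12 s, in which the tool goes at most 41.7 mm and 7.16 degrees, less where a joint would pass 70% of its speed; a pose out of reach is approached as far as the arm can. A call with a number of a shift or a turn outside -1 to 1 is refused whole. A call with a gripper value outside its range is refused whole. The fingers move at their own pace and stop on an object; "grip_force" is the grip in N (left out, the last holds). Time passes only in rows, so rows that do not move let the fingers close. It gives the time, the measured TCP pose, the force, the opening and the grip force at its end, in the units of the state.
- state(): the state, without advancing time (a new reading comes with each control period).
- grab_frame(name): name is "side" or "top" or "wrist"; returns the picture (420x560x3 uint8, blue, green, red); there is no depth.
- camera_info(name): a dict with "fx", "fy", "cx", "cy" (pixels), "rvec" (rotation vector, rad) and "tvec" (3), from world to camera coordinates, as OpenCV has them. Camera axes: x right, y down, z forward; pixel columns grow to the right and rows downward; lengths in mm; the calibration is good to about 2 mm. A picture is of the moment at which its call begins: read the wrist's pose just before it. camera_info takes no time and is no camera call; for the wrist camera it gives the pose at the moment of the call.
- job_done(): hands the job in; it is judged then, once.
The state is a dict: "time_s": time; "qpos": joint angles; "qvel": joint speeds; "effort": joint torques, N m; "ee_pos": TCP position; "ee_rot": TCP orientation; "force": force on the tool from outside, world axes, zero at the start; "torque": the same for the moment, N m; "gripper_width": finger opening in mm; "gripper_force": force on a finger pad.
Only numpy, scipy, OpenCV 4.12 (cv2) and the standard library are available. Lean on these libraries where they do the work, as an engineer would, in place of code of your own. Each camera call takes 0.05 s, during which the arm holds its last target. There are 200 camera calls.

## Working session

There is one attempt and no reset: what is moved stays moved. The work goes in short steps, Python scripts to look and compute and a tool call to move; the robot and the scene stay as the last step left them, time stands still between calls to the robot, and variables do not carry over. Pictures are saved under pics/ and viewed, at most 10 in all, crops included, and the job is handed in when it is done.

Besides the shell and the picture viewer there is one more tool, called after "Request:" in YAML: its name, and indented under it one key for each argument. move_arm: Moves the arm, as the interface text tells. Shifts and turns lie within -1 to 1; 1 stands for 25 mm of shift or 4 degrees of turn. Its arguments: {"type":"object","properties":{"motion":{"type":"array","items":{"type":"array"}},"grip_force":{"type":"number"}},"required":["motion"]}

```bash
mkdir -p pics; cat > h.py <<'E'
from workcell import *
import numpy as np, cv2
def px2w(name,uv,z):
    c=camera_info(name);K=np.array([[c["fx"],0,c["cx"]],[0,c["fy"],c["cy"]],[0,0,1.]])
    R,_=cv2.Rodrigues(np.array(c["rvec"],float));t=np.array(c["tvec"],float).reshape(3)
    o=-R.T@t;d=R.T@np.linalg.inv(K)@np.array([uv[0],uv[1],1.])
    return (o+d*(z-o[2])/d[2]).round(1)
E
python3 - <<'E'
from h import *
for n in("top","side"): cv2.imwrite(f"pics/{n}1.png",grab_frame(n))
E
```

```text
(no output)
```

View pics/top1.png

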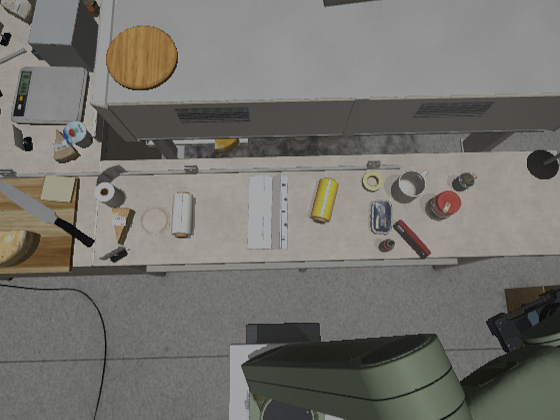

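View pics/side1.png

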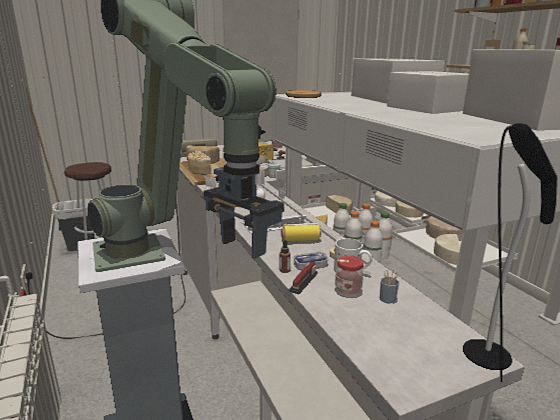

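The white film is at about (182,214), the cradle at (268,212), and the yellow look-alike at (325,200). I'll enlarge that part.

```bash
python3 - <<'E'
from h import *
i=cv2.imread("pics/top1.png")[165:265,90:300]
cv2.imwrite("pics/crop.png",cv2.resize(i,None,fx=3.8,fy=3.8,interpolation=cv2.INTER_CUBIC))
for n,uv,z in [("film",(182,214),60),("cradle",(268,212),0),("crL",(248,212),0),("crR",(288,212),0),("shelf edge?",(200,100),300),("cheese",(122,224),40),("tape",(154,220),0)]:print(n,px2w("top",uv,z))
c=camera_info("top");print(c)
E
```

```text
film [524.1 291.1  60. ]
cradle [537.6  40.3   0. ]
crL [539.1 102.1   0. ]
crR [536.  -21.5   0. ]
shelf edge? [757.8 196.2 300. ]
cheese [502.8 473.   40. ]
tape [521.2 391.3   0. ]
{'fx': 401.2306379526509, 'fy': 401.2306379526509, 'cx': 280.4103915259315, 'cy': 212.04988029141774, 'rvec': array([ 2.07671513, -2.13010765,  0.24219379]), 'tvec': array([  15.634771  ,  522.60352646, 1119.89416157])}
```

View pics/crop.png

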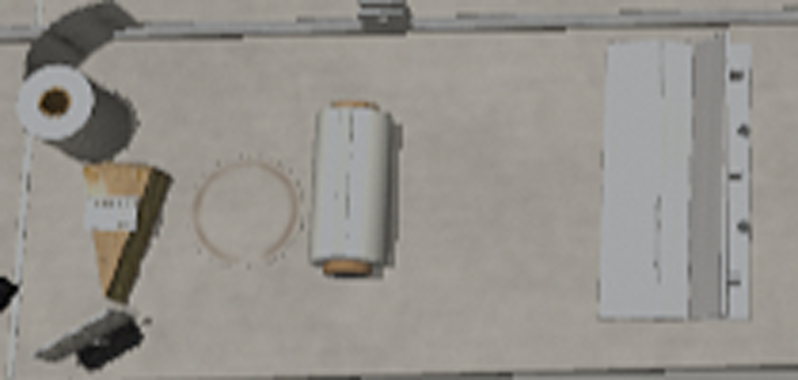

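The crop shows the ramp's foot edge from (607,42) to (600,318), the foot's rear edge at x≈750, and the film's core ends at (355,104) and (347,270). The ring at (245,212) is a flat stain. The cheese wedge is at (125,225), and a paper roll stands at (55,100).

```bash
python3 - <<'E'
from h import *
f=lambda u,v,z:px2w("top",(90+(u+.5)/3.8-.5,165+(v+.5)/3.8-.5),z)
for n,p in dict(rampT=(607,42,0),rampB=(600,318,0),footT=(751,43,0),footB=(750,320,0),crestT=(692,42,11),crestB=(687,318,11),filmTL=(317,108,30),filmTR=(390,108,30),filmBL=(311,262,30),filmBR=(383,264,30),coreT=(355,104,42),coreB=(347,272,42),cheeseT=(170,175,0),cheeseB=(120,300,0),cheeseR=(170,175,40),rollR=(93,100,90),strip=(400,33,0),back=(400,370,0)).items():print(n,f(*p))
c=camera_info("top");R,_=cv2.Rodrigues(c["rvec"]);print(-R.T@c["tvec"]);print(state()["ee_pos"],state()["ee_rot"],state()["time_s"])
E
```

```text
rampT [656.6  96.9   0. ]
rampB [426.3 104.4   0. ]
footT [652.7 -22.6   0. ]
footB [421.7 -15.1   0. ]
crestT [651.2  26.2  11. ]
crestB [423.1  34.8  11. ]
filmTL [597.2 327.6  30. ]
filmTR [595.7 269.1  30. ]
filmBL [472. 328.  30.]
filmBR [469.  271.6  30. ]
coreT [596.3 294.3  42. ]
coreB [461.3 296.6  42. ]
cheeseT [552.2 453.2   0. ]
cheeseB [450.5 487.4   0. ]
cheeseR [542.5 438.6  40. ]
rollR [590.6 482.1  90. ]
strip [668.8 268.9   0. ]
back [389.  262.7   0. ]
[ 259.07214931    9.94881303 1208.43058039]
[ 210.86669291 -534.46392757  213.22040516] [-1.79911398e+02 -5.93966026e-04  2.15300158e+01] 0.1
```

Request:
move_arm:
  motion:
    - [60,[0.45,1,0],[0,0,0.45]]
    - [60,[0.45,1,0],[0,0,0.45]]
    - [60,[0.45,1,0],[0,0,0.45]]
    - [60,[0.45,1,0],[0,0,0.45]]
    - [60,[0.45,1,0],[0,0,0.45]]
    - [60,[0.45,1,0],[0,0,0.45]]
    - [60,[0.45,1,0],[0,0,0.45]]
    - [60,[0.45,1,0],[0,0,0.45]]
    - [60,[0.45,1,0],[0,0,0.45]]
    - [60,[0.45,1,0],[0,0,0.45]]
    - [60,[0.45,1,0],[0,0,0.45]]
    - [60,[0.45,1,0],[0,0,0.45]]
    - [60,[0.45,1,0],[0,0,0.45]]
    - [60,[0.45,1,0],[0,0,0.45]]
    - [60,[0.45,1,0],[0,0,0.45]]
    - [60,[0.45,1,0],[0,0,0.45]]
    - [60,[0.45,1,0],[0,0,0.45]]
    - [60,[0.45,1,0],[0,0,0.45]]
    - [60,[0.45,1,0],[0,0,0.45]]
    - [60,[0.45,1,0],[0,0,0.45]]

```text
time_s: 1.77
ee_pos: [436.1, -33.5, 213.8]
ee_rot: [-180.0, 0.0, 57.6]
force: [0.1, -0.9, -0.1]
gripper_width: 60.0
gripper_force: 0.0
```

Request:
move_arm:
  motion:
    - [60,[0.23,0.96,0],[0,0,0.455]]
    - [60,[0.23,0.96,0],[0,0,0.455]]
    - [60,[0.23,0.96,0],[0,0,0.455]]
    - [60,[0.23,0.96,0],[0,0,0.455]]
    - [60,[0.23,0.96,0],[0,0,0.455]]
    - [60,[0.23,0.96,0],[0,0,0.455]]
    - [60,[0.23,0.96,0],[0,0,0.455]]
    - [60,[0.23,0.96,0],[0,0,0.455]]
    - [60,[0.23,0.96,0],[0,0,0.455]]
    - [60,[0.23,0.96,0],[0,0,0.455]]
    - [60,[0.23,0.96,0],[0,0,0.455]]
    - [60,[0.23,0.96,0],[0,0,0.455]]
    - [60,[0.23,0.96,0],[0,0,0.455]]
    - [60,[0.23,0.96,0],[0,0,0.455]]
    - [60,[0.23,0.96,0],[0,0,0.455]]
    - [60,[0.23,0.96,0],[0,0,0.455]]
    - [60,[0.23,0.96,0],[0,0,0.455]]
    - [60,[0,0,0],[0,0,0]]
    - [60,[0,0,0],[0,0,0]]

```text
time_s: 3.35
ee_pos: [533.4, 373.8, 212.8]
ee_rot: [-179.9, 0.1, 88.5]
force: [0.2, -0.5, 0.5]
gripper_width: 60.2
gripper_force: 0.0
```

```bash
python3 - <<'E'
from h import *
i=grab_frame("wrist");cv2.imwrite("pics/w1.png",i);print(state()["ee_pos"],state()["ee_rot"])
E
```

```text
[533.33999834 372.81133459 213.12953044] [-1.79925158e+02  9.13427991e-02  8.84911005e+01]
```

View pics/w1.png

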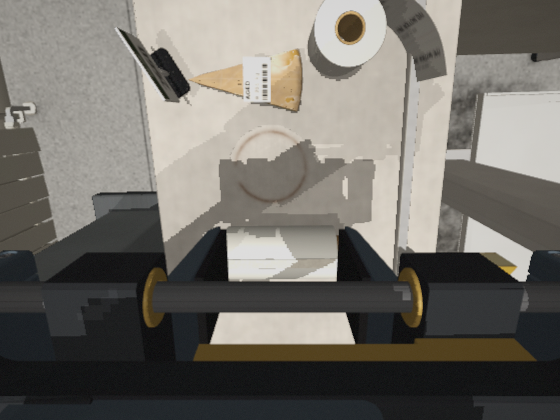

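The film spans columns 228–337, and its rear edge is at row 226. The way down behind it is clear: cheese at (250,80), stain at (270,165).

```bash
python3 - <<'E'
from h import *
for uv,z in [((228,227),38),((337,226),38),((300,78),40),((190,78),40)]:print(px2w("wrist",uv,z))
E
```

```text
[474.  331.6  38. ]
[592.5 329.7  38. ]
[554.2 481.5  40. ]
[448.5 484.3  40. ]
```

Request:
move_arm:
  motion:
    - [60,[0,0,-0.7],[0,0,0]]
    - [60,[0,0,-0.7],[0,0,0]]
    - [60,[0,0,-0.7],[0,0,0]]
    - [60,[0,0,-0.7],[0,0,0]]
    - [60,[0,0,-0.7],[0,0,0]]
    - [60,[0,0,-0.7],[0,0,0]]
    - [60,[0,0,-0.7],[0,0,0]]
    - [60,[0,0,-0.7],[0,0,0]]
    - [60,[0,0,-0.7],[0,0,0]]
    - [60,[0,0,-0.7],[0,0,0]]
    - [60,[0,0,-0.4],[0,0,0]]
    - [60,[0,0,-0.3],[0,0,0]]
    - [60,[0,0,0],[0,0,0]]
    - [60,[0,0,0],[0,0,0]]

```text
time_s: 4.57
ee_pos: [534.0, 372.8, 21.9]
ee_rot: [180.0, -0.0, 88.4]
force: [-0.4, 0.1, 0.1]
gripper_width: 60.2
gripper_force: 0.0
```

Request:
move_arm:
  motion:
    - [60,[0,-0.2,0],[0,0,0]]
    - [60,[0,-0.2,0],[0,0,0]]
    - [60,[0,-0.2,0],[0,0,0]]
    - [60,[0,-0.2,0],[0,0,0]]
    - [60,[0,-0.2,0],[0,0,0]]
    - [60,[0,-0.2,0],[0,0,0]]
    - [60,[0,-0.2,0],[0,0,0]]
    - [60,[0,-0.2,0],[0,0,0]]
    - [60,[0,-0.2,0],[0,0,0]]
    - [60,[0,-0.2,0],[0,0,0]]
    - [60,[0,-0.2,0],[0,0,0]]
    - [60,[0,-0.2,0],[0,0,0]]
    - [60,[0,-0.2,0],[0,0,0]]
    - [60,[0,-0.2,0],[0,0,0]]
    - [60,[0,-0.2,0],[0,0,0]]
    - [60,[0,-0.2,0],[0,0,0]]
    - [60,[0,-0.2,0],[0,0,0]]
    - [60,[0,-0.2,0],[0,0,0]]
    - [60,[0,-0.2,0],[0,0,0]]
    - [60,[0,-0.2,0],[0,0,0]]

```text
time_s: 6.23
ee_pos: [533.8, 272.6, 21.5]
ee_rot: [180.0, 0.0, 88.5]
force: [-0.0, 0.2, 0.2]
gripper_width: 60.0
gripper_force: 0.1
```

```bash
python3 - <<'E'
from h import *
t=grab_frame("top")[140:300,70:330]; w=grab_frame("wrist")
t=cv2.resize(t,(560,345)); w=cv2.resize(w,(280,210))
c=np.zeros((560,560,3),np.uint8);c[:345]=t;c[350:,:280]=w
cv2.imwrite("pics/m1.png",c)
E
```

```text
(no output)
```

View pics/m1.png

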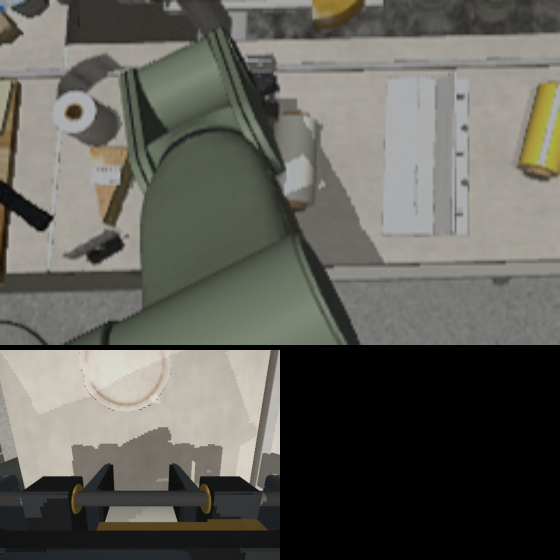

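The roll has moved ahead of the fingers, with its right edge at column 318 of the composite, and it is still square to the travel. I'll keep pushing.

Request:
move_arm:
  motion:
    - [60,[0,-0.2,0],[0,0,0]]
    - [60,[0,-0.2,0],[0,0,0]]
    - [60,[0,-0.2,0],[0,0,0]]
    - [60,[0,-0.2,0],[0,0,0]]
    - [60,[0,-0.2,0],[0,0,0]]
    - [60,[0,-0.2,0],[0,0,0]]
    - [60,[0,-0.2,0],[0,0,0]]
    - [60,[0,-0.2,0],[0,0,0]]
    - [60,[0,-0.2,0],[0,0,0]]
    - [60,[0,-0.2,0],[0,0,0]]
    - [60,[0,-0.2,0],[0,0,0]]
    - [60,[0,-0.2,0],[0,0,0]]
    - [60,[0,-0.2,0],[0,0,0]]
    - [60,[0,-0.2,0],[0,0,0]]
    - [60,[0,-0.2,0],[0,0,0]]
    - [60,[0,-0.2,0],[0,0,0]]
    - [60,[0,-0.2,0],[0,0,0]]
    - [60,[0,-0.2,0],[0,0,0]]
    - [60,[0,-0.2,0],[0,0,0]]
    - [60,[0,-0.2,0],[0,0,0]]

```text
time_s: 8.0
ee_pos: [533.8, 172.6, 21.5]
ee_rot: [180.0, -0.0, 88.5]
force: [-0.8, 0.8, 1.3]
gripper_width: 60.1
gripper_force: 0.1
```

```bash
python3 - <<'E'
from h import *
t=grab_frame("top")[165:265,150:310]
cv2.imwrite("pics/m2.png",cv2.resize(t,None,fx=4,fy=4))
E
```

```text
(no output)
```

View pics/m2.png

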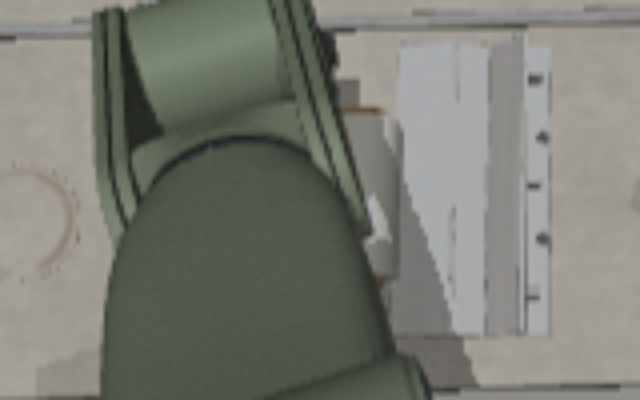

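The roll is just short of the ramp, with its front edge at column 393 against the ramp's foot at 398. I'll push up the ramp more slowly.

Request:
move_arm:
  motion:
    - [60,[0,-0.13,0],[0,0,0]]
    - [60,[0,-0.13,0],[0,0,0]]
    - [60,[0,-0.13,0],[0,0,0]]
    - [60,[0,-0.13,0],[0,0,0]]
    - [60,[0,-0.13,0],[0,0,0]]
    - [60,[0,-0.13,0],[0,0,0]]
    - [60,[0,-0.13,0],[0,0,0]]
    - [60,[0,-0.13,0],[0,0,0]]
    - [60,[0,-0.13,0],[0,0,0]]
    - [60,[0,-0.13,0],[0,0,0]]
    - [60,[0,-0.13,0],[0,0,0]]
    - [60,[0,-0.13,0],[0,0,0]]
    - [60,[0,-0.13,0],[0,0,0]]
    - [60,[0,-0.13,0],[0,0,0]]
    - [60,[0,-0.13,0],[0,0,0]]
    - [60,[0,-0.13,0],[0,0,0]]
    - [60,[0,-0.13,0],[0,0,0]]
    - [60,[0,-0.13,0],[0,0,0]]

```text
time_s: 9.55
ee_pos: [533.7, 114.3, 21.5]
ee_rot: [-180.0, 0.0, 88.5]
force: [0.7, 4.3, 3.4]
gripper_width: 59.9
gripper_force: 2.0
```

Request:
move_arm:
  motion:
    - [60,[0,-0.08,0],[0,0,0]]
    - [60,[0,-0.08,0],[0,0,0]]
    - [60,[0,-0.08,0],[0,0,0]]
    - [60,[0,-0.08,0],[0,0,0]]
    - [60,[0,-0.08,0],[0,0,0]]
    - [60,[0,-0.08,0],[0,0,0]]
    - [60,[0,0,0],[0,0,0]]

```text
time_s: 10.13
ee_pos: [533.4, 101.7, 21.1]
ee_rot: [-179.9, 0.1, 88.5]
force: [-0.1, 0.8, 0.4]
gripper_width: 60.1
gripper_force: 0.0
```

Request:
move_arm:
  motion:
    - [60,[0,-0.06,0],[0,0,0]]
    - [60,[0,-0.06,0],[0,0,0]]
    - [60,[0,0,0],[0,0,0]]
    - [60,[0,0,0],[0,0,0]]

```text
time_s: 10.47
ee_pos: [533.8, 99.5, 21.4]
ee_rot: [-180.0, 0.0, 88.5]
force: [-0.4, -0.1, -0.3]
gripper_width: 60.2
gripper_force: 0.0
```

```bash
python3 - <<'E'
from h import *
t=grab_frame("top")[165:265,150:310]
cv2.imwrite("pics/m3.png",cv2.resize(t,None,fx=4,fy=4))
E
```

```text
(no output)
```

View pics/m3.png

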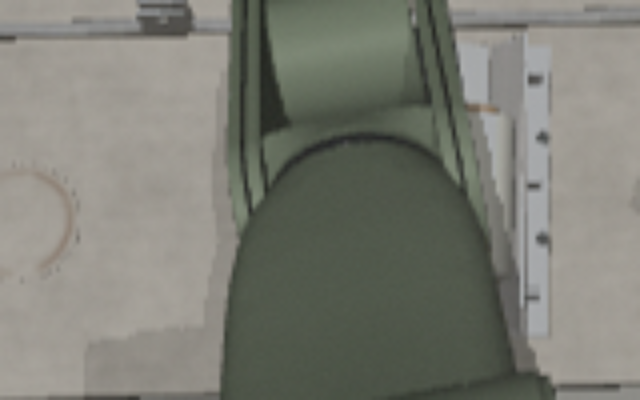

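The film's front edge is now at column ~515, against the back wall, so the roll is seated in the V and no longer touches the fingers. I'll back off, rise and check.

Request:
move_arm:
  motion:
    - [60,[0,0.2,0],[0,0,0]]
    - [60,[0,0.4,0],[0,0,0]]
    - [60,[0,0.6,0],[0,0,0]]
    - [60,[0,0.8,0.3],[0,0,0]]
    - [60,[0,0.8,0.6],[0,0,0]]
    - [60,[0,0.8,0.8],[0,0,0]]
    - [60,[0,0.8,0.8],[0,0,0]]
    - [60,[0,0.8,0.8],[0,0,0]]
    - [60,[0,0.8,0.8],[0,0,0]]
    - [60,[0,0.8,0.6],[0,0,0]]
    - [60,[0,0.8,0.4],[0,0,0]]
    - [60,[0,0.8,0],[0,0,0]]
    - [60,[0,0.4,0],[0,0,0]]
    - [60,[0,0,0],[0,0,0]]
    - [60,[0,0,0],[0,0,0]]

```text
time_s: 11.77
ee_pos: [533.1, 319.6, 148.2]
ee_rot: [-179.9, 0.1, 88.6]
force: [-0.1, 0.4, 0.2]
gripper_width: 60.0
gripper_force: 0.0
```

```bash
python3 - <<'E'
from h import *
t=grab_frame("top")[165:265,150:310]
cv2.imwrite("pics/m4.png",cv2.resize(t,None,fx=4,fy=4))
E
```

```text
(no output)
```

View pics/m4.png

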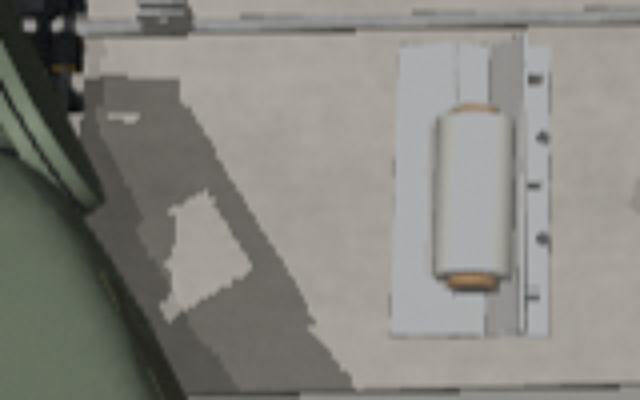

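The roll lies in the V at columns 437–512 and rows 110–275, parallel to it and inside both ends (rows 45–335). I'll hand the job in.

```bash
python3 -c "
from workcell import *
print(job_done())"
```

```text
the job is handed in; nothing more can be done
None
```

The film rolled up the ramp and over the crest and looks seated in the V, parallel and with no overhang; the arm is clear and the job is handed in at about 12 s, but `job_done()` gave no verdict.

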